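Pack the toothbrush that has its battery in

TASK

Only one of the three identical battery toothbrushes in the clear organiser has its battery in, and only its weight gives it away. Find that one and lay it in the open travel case, handle in the wide part and cap in the narrow part, down flat on the case's floor. The other two must finish standing in their own slots; leave the case and everything else where it is.

Things in the scene. Friction and masses are not known exactly. Their poses are not given: they have to be found in the camera images.
- brush_1: one of three look-alike battery toothbrushes, cap up in the organiser's slot at its y = -90 mm. Rigid, 180 mm long: grey handle 28 x 28 mm square, 112 mm long, then a clear 18 x 18 mm square cap, 68 mm long, fixed firmly on the same axis, white brush head inside. Origin: centre of the foot (handle end); z runs to the cap; flat sides face x and y
- brush_2: as brush_1, in the slot at organiser y = -30 mm. Any one of the three, drawn anew each time, has its battery pack in and weighs 170 to 195 g in all; the other two weigh 70 to 95 g
- brush_3: as brush_1, in the slot at organiser y = +30 mm. Every brush's centre of mass is 60 to 80 mm from the foot, and something inside rattles 1 to 2 mm. Lying on the ledge a brush rests on a side of its handle, axis 14 mm up, cap clear by 5 mm
- brush_1_cap (a point): middle of the cap end of brush_1, 180 mm from its foot along its z
- brush_2_cap (a point): middle of the cap end of brush_2, 180 mm from its foot along its z
- brush_3_cap (a point): middle of the cap end of brush_3, 180 mm from its foot along its z
- organiser: clear acrylic organiser, stuck fast, 64 (x) x 236 (y) x 85 mm high: 5 mm base plate, end walls, open front and back, 5 mm top plate with slots. Origin: centre of its underside on the ledge (z = 0). Brush feet stand on the base at z = 5 mm, cap ends at 185 mm; 42 mm free between neighbouring caps
- organiser_slots (a point): middle of the organiser's top plate, upper face, 85 mm up. Three 34 x 34 mm brush slots at organiser x = 0, y = -90, -30, +30 mm (3 mm play round a handle), a narrow one at y = +88 mm for the scraper
- case: open lower half of a plain grey travel case, loose, 160 g, 194 (x) x 40 (y) x 30 mm high; floor 4 mm thick. Origin: centre of its underside. Inside, a wide part for the handle, x = -94 to +26 mm, 34 mm wide, and a narrow part for the cap, x = +26 to +94 mm, 24 mm wide. A packed brush has its foot near x = -90, cap end near x = +90, axis 18 mm up, 4 mm play endwise
- case_notch (a point): point in the case at x = -30 mm, 4 mm up (floor), midway along the thumb notches: from x = -56 to -4 mm both side walls are cut away down to the floor, room for the fingers at the sides of the handle, 60 mm from a packed brush's foot
- scraper: bystander: steel tongue scraper in the organiser's narrow slot, 157 mm tall, flat 12 x 5 mm handle, loop head 40 mm wide along organiser x. Origin: centre of its foot
- dish: bystander: white soap dish with a bar of soap, on suction feet, stuck fast, 85 (x) x 120 (y) mm, 39 mm high. Origin: centre of its underside on the ledge
- compact: bystander: round closed mirror compact lying flat, 75 mm across, 16 mm high, loose. Origin: centre of its underside
- pick: bystander: steel ear pick lying flat, 112 mm long along its x, 5 mm thick, loose. Origin: under its middle
There are look-alikes about, which are no part of the job. What is shaped like the case but green is not meant.

How it is judged:
At the end, for the whole second after the job is handed in: The brush with its battery (pressing the case with over 1.3 N) lies at rest in the flat-standing case, foot in the wide part, each end within 8 mm endwise, 6 sideways, 4.5 in height of its seat. The other two stand within 15 mm of their start and 0.15 rad of vertical (((x of brush_1 in the frame of case between -0.098 and -0.082 m and x of brush_1_cap in the frame of case between 0.082 and 0.098 m and y of brush_1 in the frame of case between -0.006 and 0.006 m and z of brush_1 in the frame of case between 0.01 and 0.0225 m and y of brush_1_cap in the frame of case between -0.006 and 0.006 m and z of brush_1_cap in the frame of case between 0.01 and 0.0225 m and contact force between brush_1 and case above 1.3 N and linear speed of brush_1 below 0.02 m/s and angular speed of brush_1 below 0.2 rad/s and distance of each of brush_2, brush_3 from where it was at the start of the episode below 0.015 m and angle between each of brush_2, brush_3's own z axis and vertical below 0.15 rad) or (x of brush_2 in the frame of case between -0.098 and -0.082 m and x of brush_2_cap in the frame of case between 0.082 and 0.098 m and y of brush_2 in the frame of case between -0.006 and 0.006 m and z of brush_2 in the frame of case between 0.01 and 0.0225 m and y of brush_2_cap in the frame of case between -0.006 and 0.006 m and z of brush_2_cap in the frame of case between 0.01 and 0.0225 m and contact force between brush_2 and case above 1.3 N and linear speed of brush_2 below 0.02 m/s and angular speed of brush_2 below 0.2 rad/s and distance of each of brush_1, brush_3 from where it was at the start of the episode below 0.015 m and angle between each of brush_1, brush_3's own z axis and vertical below 0.15 rad) or (x of brush_3 in the frame of case between -0.098 and -0.082 m and x of brush_3_cap in the frame of case between 0.082 and 0.098 m and y of brush_3 in the frame of case between -0.006 and 0.006 m and z of brush_3 in the frame of case between 0.01 and 0.0225 m and y of brush_3_cap in the frame of case between -0.006 and 0.006 m and z of brush_3_cap in the frame of case between 0.01 and 0.0225 m and contact force between brush_3 and case above 1.3 N and linear speed of brush_3 below 0.02 m/s and angular speed of brush_3 below 0.2 rad/s and distance of each of brush_1, brush_2 from where it was at the start of the episode below 0.015 m and angle between each of brush_1, brush_2's own z axis and vertical below 0.15 rad)) and angle between case's own z axis and vertical below 0.05 rad and linear speed of case below 0.02 m/s); the robot touches nothing.
It fails at once if the tongue scraper is shifted by more than 25 mm (distance of scraper from where it was at the start of the episode above 0.025 m).
It fails at once if the mirror compact is shifted by more than 15 mm (distance of compact from where it was at the start of the episode above 0.015 m).
It fails at once if the ear pick is shifted by more than 15 mm (distance of pick from where it was at the start of the episode above 0.015 m).
It fails at once if the travel case is shifted by more than 30 mm (distance of case from where it was at the start of the episode above 0.03 m).
It also fails if it takes over 72 s, if anything falls off the work surface, if the arm or the gripper's body presses on something with over 40 N, if the wrist force passes 120 N, or if a joint passes its speed limit or range.

ROBOT

A 6-joint arm with a two-finger parallel gripper is mounted at the origin on the work surface. World frame = base frame: x ahead of the robot, y to its left, z up, the work surface at z = 0. Lengths are in m, angles in rad, forces in N, time in s.
With the tool pointing down it reaches from about 0.375 to 0.9 m from the base axis. Payload 3.1 kg.
Tool frame: the origin (TCP) lies between the finger pads; the fingertips stand 17 mm ahead of it and the grasp point (between the pads) lies 2 mm behind it; z points along the fingers, y is the line along which they close (so a half turn about z gives the same grasp; the last joint's range is limited). The gripper opens to 85 mm and grips with 20 to 120 N. Pads are 22 mm wide; open, the fingers measure 114 mm over their backs; the gripper's body (76 mm by 85 mm) begins 54 mm behind the grasp point. The pads swing forward as they close: fully open they stand 13 mm farther back than shut.
Start: joints at [-1.317, 0.527, 1.433, -0, 1.181, -0.178], TCP at [0.262, -0.568, 0.248] pointing down, gripper open.
Joint ranges: [-3.08, 3.08], [-0.75, 2.2], [0.22, 2.44], [-1.43, 4.57], [0, 2.65], [-2.85, 2.85]. Speed limits (rad/s): [2.79, 2.79, 3.14, 3.14, 3.14, 3.14].

INTERFACE

Orientations are given as a unit quaternion [x, y, z, w].
In Python, from station import sense, vision, order gives the robot as it stands.
- The arm moves only by the shell command python3 -m crank 'ROWS' [OPENING] [FORCE]. ROWS is JSON, a list of rows, each an object with "dp": the shift along the world's x, y, z in units of 30 mm (1.0 is 30 mm), a list of three; "angular": the turn, a rotation vector about the world's x, y, z in degrees, a list of three. In form: [{"dp": [dx, dy, dz], "angular": [ax, ay, az]}, ...]. A call has 1 to 20 rows; each row shifts and turns the commanded pose from where the row before left it; what a row does not reach is not made up. A row lasts 1/10 s, in which the tool goes at most 50 mm and 8.59 degrees, less where a joint would pass 70% of its speed; a pose out of reach is approached as far as the arm can. A call is refused whole if a number of a shift passes 1 or a number of a turn 8.59, either way. A call with a gripper value outside its range is refused whole. OPENING is the closure, from 0 (fully open) to 1 (shut), set as the call begins (- or left out, the last holds). The fingers move at their own pace and stop on an object; FORCE is the grip in N (left out, the last holds). Time passes only in rows, so rows that do not move let the fingers close. It gives the time, the measured TCP pose, the force, the opening and the grip force at its end, in the units of the state.
- sense(): the state, without advancing time (a new reading comes with each control period).
- vision.snapshot(name): name is "scene" or "top" or "wrist"; returns a dict with "image" (400x640x3 uint8, blue, green, red), "range_z" (400x640 float32, m along the optical axis (not along the pixel's ray), 0 where there is no reading), "mtx" (3x3 intrinsics, pixels), "pose" (4x4, takes a point from camera to world coordinates); the wrist camera has in their place "mount" (4x4, takes a point from camera to tool coordinates, whose origin is the TCP and whose axes are the flange's). Camera axes: x right, y down, z forward; pixel columns grow to the right and rows downward; lengths in m; the calibration is good to about 2 mm. A picture is of the moment at which its call begins: read the wrist's pose just before it.
- order.sign_off(): hands the job in; it is judged then, once.
The state is a dict: "t": time; "q": joint angles; "qd": joint speeds; "tau": joint torques, N m; "tcp_pos": TCP position; "tool_rot": TCP orientation; "force": force on the tool from outside, world axes, zero at the start; "ft_torque": the same for the moment, N m; "finger_gap": opening from 0.0 (shut) to 1.0 (fully open); "gripper_force": force on a finger pad.
Only numpy, scipy, OpenCV 4.12 (cv2) and the standard library are available. Lean on these libraries where they do the work, as an engineer would, in place of code of your own. Each camera call takes 0.05 s, during which the arm holds its last target. There are 200 camera calls.

## Working session

There is one attempt and no reset: what is moved stays moved. The work goes in short steps, Python scripts to look and compute and a shell command to move; the robot and the scene stay as the last step left them, time stands still between calls to the robot, and variables do not carry over. Pictures are saved under pics/ and viewed, at most 10 in all, crops included, and the job is handed in when it is done.

```bash
mkdir -p pics; ls; cat > h.py <<'E'
import numpy as np, cv2
from station import sense, vision, order
def snap(n,save=None):
    s=sense(); d=vision.snapshot(n)
    if n=="wrist":
        from scipy.spatial.transform import Rotation as R
        T=np.eye(4);T[:3,:3]=R.from_quat(s["tool_rot"]).as_matrix();T[:3,3]=s["tcp_pos"];d["pose"]=T@d["mount"]
    if save: cv2.imwrite("pics/"+save,d["image"])
    return d
def pts(d):
    h,w=d["range_z"].shape;u,v=np.meshgrid(np.arange(w),np.arange(h));z=d["range_z"];K=d["mtx"]
    p=np.stack([(u-K[0,2])/K[0,0]*z,(v-K[1,2])/K[1,1]*z,z],-1)
    return p@d["pose"][:3,:3].T+d["pose"][:3,3]
def ray(d,u,v,z):
    K=d["mtx"];r=d["pose"][:3,:3]@np.array([(u-K[0,2])/K[0,0],(v-K[1,2])/K[1,1],1]);o=d["pose"][:3,3]
    return o+r*(z-o[2])/r[2]
E
python3 - <<'E'
from h import *
s=sense();print(s)
for n in("scene","top"):
    d=snap(n,n+".png");print(n,d["pose"].round(3).tolist(),d["mtx"].tolist())
    np.savez(n+".npz",**d)
E
```

```text
pics
{'t': 0.0, 'q': array([-1.31752878e+00,  5.28439848e-01,  1.43389387e+00, -2.28996948e-05,
        1.18138945e+00, -1.78492599e-01]), 'qd': array([-4.93794201e-04,  4.33087105e-04,  9.79716447e-04, -7.56021535e-04,
        8.44008921e-05, -8.79183761e-04]), 'tau': array([-1.93159234e-03, -4.42353272e+01, -1.78024238e+01, -9.41050962e-05,
        8.31622048e-03, -5.61610108e-06]), 'tcp_pos': array([ 0.26139798, -0.56697053,  0.24735243]), 'tool_rot': array([ 9.76786766e-01,  2.14211293e-01, -5.03986003e-05, -1.06411670e-03]), 'force': array([-0.50543032, -0.43302399, -0.59766783]), 'ft_torque': array([-0.03075488, -0.01143405,  0.03039263]), 'gripper_force': 0.0, 'finger_gap': 1.0006234907495237}
scene [[-0.396, 0.614, -0.683, 1.303], [0.918, 0.276, -0.284, 0.331], [0.015, -0.739, -0.673, 0.858], [0.0, 0.0, 0.0, 1.0]] [[388.3210068023396, 0.0, 319.95409035779795], [0.0, 388.3210068023396, 198.66843436373156], [0.0, 0.0, 1.0]]
top [[-0.001, -0.995, 0.103, 0.441], [-1.0, 0.003, 0.017, 0.015], [-0.017, -0.103, -0.995, 1.367], [0.0, 0.0, 0.0, 1.0]] [[438.6662637543943, 0.0, 319.45074960335666], [0.0, 438.6662637543943, 199.1800861929991], [0.0, 0.0, 1.0]]
```

View pics/scene.png

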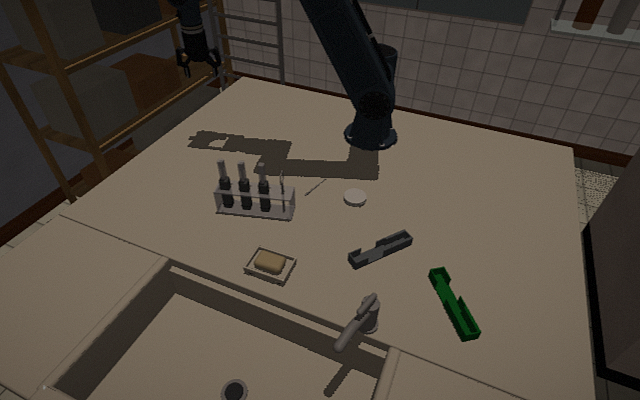

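View pics/top.png

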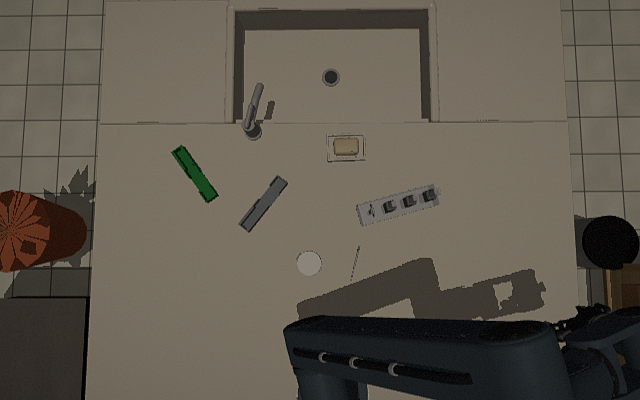

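Candidates: brushes in the organiser, top ≈ (389,206), (409,201), (430,195), with the scraper at (371,210). The grey case is at (263,203); the green look-alike at (194,173) is not meant. Other items: dish (346,147), compact (309,263), pick (355,262). Next I'll measure the positions.

```bash
python3 - <<'E'
from h import *
d=dict(np.load("top.npz")); P=pts(d); im=d["image"]
def info(box,zlo,zhi,label):
    u0,v0,u1,v1=box; p=P[v0:v1,u0:u1].reshape(-1,3); p=p[(p[:,2]>zlo)&(p[:,2]<zhi)]
    r=cv2.minAreaRect((p[:,:2]*1000).astype(np.float32)); print(label,len(p),p.mean(0).round(4),[np.round(x,1) for x in r])
    return p
info((235,170,292,236),.02,.05,"case")
info((235,170,292,236),.002,.012,"casefloor")
info((350,178,445,230),.075,.095,"org")
p=info((350,178,445,230),.1,.25,"tall")
# caps
s=dict(np.load("scene.npz"));Q=pts(s)
for lo,hi in((.168,.2),(.13,.165),(.095,.113)):
  for n,X,b in(("top",P,(350,170,450,230)),("scene",Q,(205,150,300,225))):
    u0,v0,u1,v1=b;A=X[v0:v1,u0:u1];m=((A[...,2]>lo)&(A[...,2]<hi)).astype(np.uint8)
    k,l,_,_=cv2.connectedComponentsWithStats(m)
    for i in range(1,k):
        q=A[l==i]
        if len(q)>2: print(n,lo,len(q),q.mean(0).round(4),q.min(0).round(3),q.max(0).round(3))
info((295,248,325,280),.008,.03,"compact")
info((325,130,368,165),.01,.06,"dish")
c=im[165:240,230:450];cv2.imwrite("pics/c.png",cv2.resize(c,None,fx=3.6,fy=3.6,interpolation=cv2.INTER_CUBIC))
E
```

```text
case 236 [0.5484 0.2295 0.0285] [array([568.1, 213.4]), array([ 42.4, 193.6]), np.float64(52.2)]
casefloor 1036 [0.5737 0.2132 0.0043] [array([573.3, 215.8]), array([205.7, 177.2]), np.float64(0.3)]
org 1280 [ 0.5568 -0.1859  0.0843] [array([ 560. , -195.4]), array([ 64. , 236.2]), np.float64(15.5)]
tall 413 [ 0.564  -0.214   0.1461] [array([ 563.8, -201.3]), array([ 35.2, 193.5]), np.float64(16.6)]
top 0.168 50 [ 0.5834 -0.2808  0.1814] [ 0.574 -0.292  0.169] [ 0.594 -0.273  0.189]
top 0.168 52 [ 0.5673 -0.2231  0.1826] [ 0.558 -0.234  0.169] [ 0.577 -0.215  0.189]
top 0.168 48 [ 0.5517 -0.1653  0.1826] [ 0.542 -0.175  0.171] [ 0.561 -0.156  0.188]
scene 0.168 56 [ 0.5886 -0.2795  0.1794] [ 0.577 -0.291  0.168] [ 0.597 -0.27   0.187]
scene 0.168 54 [ 0.5727 -0.2219  0.1789] [ 0.56  -0.232  0.169] [ 0.58  -0.213  0.186]
scene 0.168 56 [ 0.5573 -0.164   0.1787] [ 0.543 -0.174  0.168] [ 0.565 -0.156  0.187]
top 0.13 21 [ 0.5804 -0.2754  0.146 ] [ 0.574 -0.288  0.13 ] [ 0.59  -0.271  0.164]
top 0.13 17 [ 0.5652 -0.2166  0.1488] [ 0.558 -0.225  0.132] [ 0.573 -0.214  0.164]
top 0.13 14 [
[... 931 characters left out ...]
 [ 0.5402 -0.1737  0.1075] [ 0.538 -0.18   0.097] [ 0.542 -0.168  0.112]
top 0.095 3 [ 0.537  -0.1087  0.1069] [ 0.534 -0.109  0.102] [ 0.54  -0.108  0.11 ]
scene 0.095 53 [ 0.5944 -0.2756  0.1042] [ 0.573 -0.292  0.095] [ 0.602 -0.265  0.113]
scene 0.095 54 [ 0.5778 -0.2174  0.1048] [ 0.558 -0.234  0.095] [ 0.587 -0.208  0.113]
scene 0.095 53 [ 0.5635 -0.161   0.1048] [ 0.546 -0.177  0.095] [ 0.57  -0.151  0.113]
scene 0.095 8 [ 0.5427 -0.1079  0.105 ] [ 0.541 -0.111  0.098] [ 0.545 -0.106  0.113]
compact 483 [0.3847 0.0715 0.0153] [array([384.8,  71.5]), array([74.1, 72.7]), np.float64(9.2)]
dish 1019 [ 0.7429 -0.0444  0.0261] [array([744.4, -43.8]), array([ 86.3, 119.6]), np.float64(2.1)]
```

View pics/c.png

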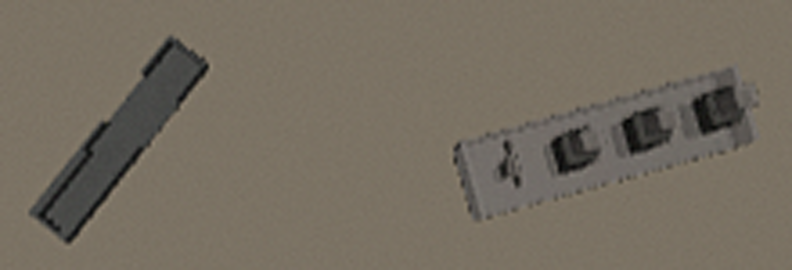

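The crop shows the grey case with its notch towards the upper-right end, at about (125,100). That puts the foot end at the upper right, and case +x points at 142° in the world frame. The organiser is yawed 15.5°, with the scraper at the left and brushes 3, 2 and 1 running to the right. I'll go to brush 1 with the tool tilted 45° inward.

```bash
python3 -m crank '[{"dp":[0.3,0.3,1],"angular":[0,0,-4.6]},{"dp":[0.5,0.5,1],"angular":[0,0,-4.6]},{"dp":[1,0.8,1],"angular":[0,0,0]},{"dp":[1,0.8,0],"angular":[0,0,0]},{"dp":[1,0.8,0],"angular":[-2,7.23,0]},{"dp":[1,0.8,0],"angular":[-2,7.23,0]},{"dp":[1,0.8,0],"angular":[-2,7.23,0]},{"dp":[1,0.8,0],"angular":[-2,7.23,0]},{"dp":[1,0.8,0],"angular":[-2,7.23,0]},{"dp":[1,0.8,0],"angular":[-2,7.23,0]},{"dp":[1,0.8,0],"angular":[0,0,0]},{"dp":[1,0.8,0],"angular":[0,0,0]},{"dp":[1,0.8,0],"angular":[0,0,0]},{"dp":[0.8,0.4,0],"angular":[0,0,0]},{"dp":[0,0,0],"angular":[0,0,0]},{"dp":[0,0,0],"angular":[0,0,0]}]' 0.35 40
cat >> h.py <<'E'
from scipy.spatial.transform import Rotation as R
def st():
    s=sense();M=R.from_quat(s["tool_rot"]).as_matrix()
    print(round(s["t"],2),"tcp",s["tcp_pos"].round(4),"x",M[:,0].round(3),"y",M[:,1].round(3),"z",M[:,2].round(3),"F",s["force"].round(2),"gap",round(s["finger_gap"],3),"q",s["q"].round(2))
    return s
def to(p,yaw=0):
    s=st();print("dp units",((np.array(p)-s["tcp_pos"])/.03).round(2))
E
python3 -c "
from h import *
to([.639,-.267,.215])"
```

```text
t: 1.7
tcp_pos: [0.6397, -0.2673, 0.337]
tool_rot: [0.915, 0.125, -0.38, 0.051]
force: [-0.0, 0.2, -0.2]
finger_gap: 0.647
gripper_force: 0.0
1.7 tcp [ 0.6397 -0.2673  0.337 ] x [ 0.68   0.191 -0.708] y [ 0.268 -0.963 -0.002] z [-0.683 -0.189 -0.706] F [-0.05  0.17 -0.16] gap 0.647 q [-0.38  0.89  0.67 -0.55  2.18  0.74]
dp units [-0.02  0.01 -4.07]
```

```bash
python3 -m crank '[{"dp":[0,0,-1],"angular":[0,0,0]},{"dp":[0,0,-1],"angular":[0,0,0]},{"dp":[0,0,-1],"angular":[0,0,0]},{"dp":[0,0,-1],"angular":[0,0,0]},{"dp":[-0.47,-0.12,-0.47],"angular":[0,0,0]},{"dp":[-0.47,-0.12,-0.47],"angular":[0,0,0]},{"dp":[-0.47,-0.12,-0.47],"angular":[0,0,0]},{"dp":[-0.45,-0.13,-0.47],"angular":[0,0,0]},{"dp":[0,0,0],"angular":[0,0,0]},{"dp":[0,0,0],"angular":[0,0,0]}]' 0.35 40
python3 -c "
from h import *
to([.584,-.282,.158])
d=snap('wrist','w1.png')"
```

```text
t: 2.7
tcp_pos: [0.5831, -0.2833, 0.1626]
tool_rot: [0.915, 0.124, -0.379, 0.051]
force: [-0.0, 0.4, 0.4]
finger_gap: 0.651
gripper_force: 0.0
2.7 tcp [ 0.5831 -0.2833  0.1626] x [ 0.681  0.188 -0.707] y [ 0.266 -0.964 -0.001] z [-0.682 -0.187 -0.707] F [-0.03  0.42  0.38] gap 0.651 q [-0.43  0.96  1.   -0.49  1.81  0.91]
dp units [ 0.03  0.04 -0.15]
```

View pics/w1.png

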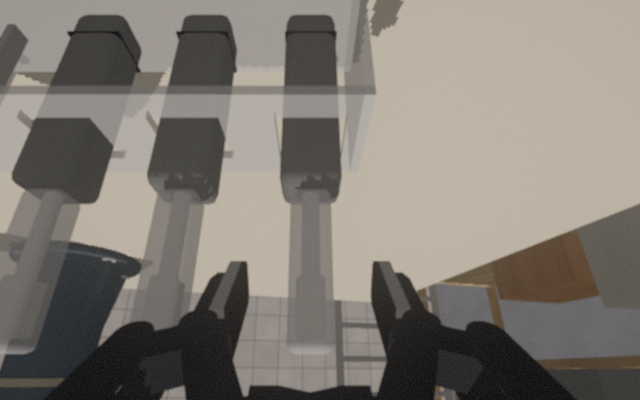

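The wrist view shows brush 1's cap at (311,270), centred between the fingers at (240,300) and (380,300), with the neighbouring caps clear. I'll close, lift and weigh it.

```bash
for i in 1 2 3; do python3 -m crank '[{"dp":[0,0,0],"angular":[0,0,0]}]' 0.35 40 | grep -E '^force'; done
python3 -m crank '[{"dp":[0,0,0],"angular":[0,0,0]},{"dp":[0,0,0],"angular":[0,0,0]},{"dp":[0,0,0],"angular":[0,0,0]},{"dp":[0,0,0],"angular":[0,0,0]},{"dp":[0,0,0.25],"angular":[0,0,0]},{"dp":[0,0,0.35],"angular":[0,0,0]},{"dp":[0,0,0],"angular":[0,0,0]},{"dp":[0,0,0],"angular":[0,0,0]},{"dp":[0,0,0],"angular":[0,0,0]},{"dp":[0,0,0],"angular":[0,0,0]}]' 1 40
for i in 1 2 3 4 5 6; do python3 -m crank '[{"dp":[0,0,0],"angular":[0,0,0]}]' | grep -E '^force'; done; python3 -c "
from h import *
s=st();print(s['tau'],s['ft_torque'])"
```

```text
force: [0.1, 0.5, 0.2]
force: [-0.2, 1.1, 0.0]
force: [-0.6, -0.4, -0.8]
t: 4.05
tcp_pos: [0.5836, -0.2822, 0.1795]
tool_rot: [0.915, 0.125, -0.38, 0.051]
force: [0.0, -0.2, -2.5]
finger_gap: 0.201
gripper_force: 40.2
force: [-0.1, 0.2, -2.6]
force: [-0.1, 0.7, -1.9]
force: [0.4, -0.5, -1.9]
force: [-0.4, -0.6, -1.6]
force: [1.4, -0.3, -3.3]
force: [-0.1, 0.6, -1.2]
4.65 tcp [ 0.5838 -0.2823  0.1799] x [ 0.681  0.19  -0.707] y [ 0.268 -0.964 -0.001] z [-0.682 -0.188 -0.707] F [-0.05  0.57 -1.23] gap 0.204 q [-0.43  0.94  0.99 -0.49  1.83  0.9 ]
[-5.19411205e-04 -5.97067416e+01 -1.66538519e+01 -1.69167828e+00
  2.21021041e+00  2.50750800e-04] [ 0.09727091 -0.49533437 -0.01943076]
```

```bash
python3 -m crank '[{"dp":[0,0,0.7],"angular":[0,0,0]},{"dp":[0,0,0.8],"angular":[0,0,0]},{"dp":[0,0,0.8],"angular":[0,0,0]},{"dp":[0,0,0.8],"angular":[0,0,0]},{"dp":[0,0,0.4],"angular":[0,0,0]},{"dp":[0,0,0],"angular":[0,0,0]},{"dp":[0,0,0],"angular":[0,0,0]},{"dp":[0,0,0],"angular":[0,0,0]}]' - 60
for i in 1 2 3 4 5 6 7 8 9 10 11 12; do python3 -m crank '[{"dp":[0,0,0],"angular":[0,0,0]}]' | grep -E '^force'; done
```

```text
t: 5.45
tcp_pos: [0.5832, -0.282, 0.2835]
tool_rot: [0.915, 0.125, -0.38, 0.05]
force: [0.2, -0.2, -1.9]
finger_gap: 0.197
gripper_force: 63.0
force: [0.3, -0.4, -2.5]
force: [-0.7, 0.3, -1.8]
force: [0.6, 0.2, -2.8]
force: [-0.4, 0.5, -2.2]
force: [0.4, 0.0, -2.1]
force: [0.4, 0.3, -1.4]
force: [0.7, 0.5, -1.5]
force: [-0.2, -1.2, -2.1]
force: [-0.8, -0.2, -1.1]
force: [0.2, 0.4, -2.0]
force: [-0.4, -0.6, -1.7]
force: [0.3, -1.0, -1.6]
```

Brush 1 weighs about 1.9 N, so it is the one with the battery. I'll carry it to the free area, turn it flat with the foot pointing at −38°, and lay it down.

```bash
python3 -m crank '[{"dp":[0,0,0.8],"angular":[0,0,0]},{"dp":[0,0,1],"angular":[0,0,0]},{"dp":[0,0,1],"angular":[0,0,0]},{"dp":[0,0.4,0.8],"angular":[0,0,0]},{"dp":[-0.2,0.7,0],"angular":[0,0,-6.66]},{"dp":[-0.3,0.9,0],"angular":[0,0,-6.66]},{"dp":[-0.3,1,0],"angular":[0,0,-6.66]},{"dp":[-0.3,1,0],"angular":[0,0,-6.66]},{"dp":[-0.3,1,0],"angular":[0,0,-6.66]},{"dp":[-0.3,1,0],"angular":[0,0,-6.66]},{"dp":[-0.3,1,0],"angular":[0,0,-6.66]},{"dp":[-0.3,1,0],"angular":[0,0,-6.66]},{"dp":[-0.2,1,0],"angular":[0,0,0]},{"dp":[0,1,0],"angular":[0,0,0]},{"dp":[0,1,0],"angular":[0,0,0]},{"dp":[0,0.8,0],"angular":[0,0,0]},{"dp":[0,0.3,0],"angular":[0,0,0]},{"dp":[0,0,0],"angular":[0,0,0]}]' - 80
python3 -m crank '[{"dp":[0,0,0],"angular":[-4.6,-5.93,0]},{"dp":[0,0,0],"angular":[-4.6,-5.93,0]},{"dp":[0,0,0],"angular":[-4.6,-5.93,0]},{"dp":[0,0,0],"angular":[-4.6,-5.93,0]},{"dp":[0,0,0],"angular":[-4.6,-5.93,0]},{"dp":[0,0,-0.5],"angular":[-4.6,-5.93,0]},{"dp":[0,0,-0.5],"angular":[-4.6,-5.93,0]},{"dp":[0,0,-0.5],"angular":[-4.6,-5.93,0]},{"dp":[0,0,-0.5],"angular":[-4.6,-5.93,0]},{"dp":[0,0,-0.5],"angular":[-4.6,-5.93,0]},{"dp":[0,0,-1],"angular":[-4.6,-5.93,0]},{"dp":[0,0,-1],"angular":[-4.6,-5.93,0]},{"dp":[0,0,0],"angular":[0,0,0]},{"dp":[0,0,0],"angular":[0,0,0]}]'
python3 - <<'E'
from h import *
to([.507,.081,.12])
d=snap('scene','s2.png');P=pts(d)
E
```

```text
t: 8.45
tcp_pos: [0.5085, 0.0813, 0.393]
tool_rot: [0.875, -0.298, -0.362, -0.123]
force: [0.0, -0.8, -1.3]
finger_gap: 0.198
gripper_force: 80.3
t: 9.85
tcp_pos: [0.5264, 0.0428, 0.3168]
tool_rot: [0.901, -0.281, 0.315, 0.101]
force: [-0.6, 0.0, -1.6]
finger_gap: 0.202
gripper_force: 80.4
9.85 tcp [0.5264 0.0428 0.3168] x [ 0.644 -0.442  0.624] y [-0.57  -0.822  0.006] z [ 0.51  -0.36  -0.781] F [-0.56  0.02 -1.61] gap 0.202 q [ 0.08  0.23  1.93 -0.81  0.59  2.85]
dp units [-0.65  1.27 -6.56]
```

View pics/s2.png

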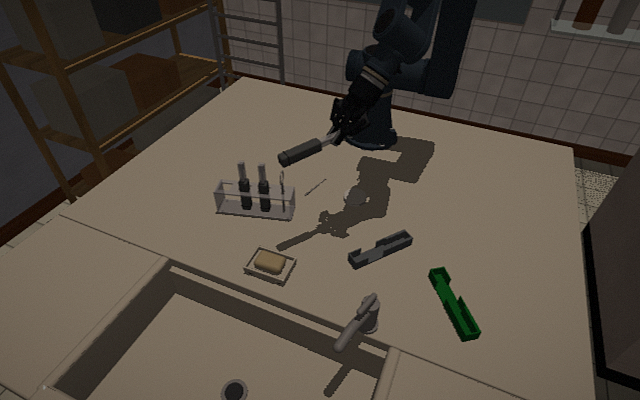

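Joint 6 reached its limit, so the tool stopped short. I'll yaw back towards the radial direction and lay the brush with its foot straight out along +x.

```bash
python3 -m crank '[{"dp":[0,0,-0.3],"angular":[0,0,7]},{"dp":[0,0,-0.3],"angular":[0,0,7]},{"dp":[0,0,-0.3],"angular":[0,0,7]},{"dp":[0,0,-0.3],"angular":[0,0,7]},{"dp":[0,0,-0.3],"angular":[0,0,7]},{"dp":[0,0,0],"angular":[0,0,0]},{"dp":[0,0,0],"angular":[0,0,0]}]'
python3 - <<'E'
from h import *
to([.52,.04,.12])
# target orientation: tool x=(.707,0,.707), y=(0,-1,0), z=(.707,0,-.707)
c=.70711;T=np.array([[c,0,c],[0,-1,0],[c,0,-c]])
M=R.from_quat(sense()["tool_rot"])
print((R.from_matrix(T)*M.inv()).as_rotvec(degrees=True))
E
```

```text
t: 10.6
tcp_pos: [0.5235, 0.048, 0.2821]
tool_rot: [0.944, -0.085, 0.318, 0.027]
force: [-0.2, 0.3, -1.4]
finger_gap: 0.196
gripper_force: 80.4
10.6 tcp [0.5235 0.048  0.2821] x [ 0.783 -0.143  0.605] y [-0.177 -0.984 -0.002] z [ 0.596 -0.106 -0.796] F [-0.2   0.26 -1.39] gap 0.196 q [-0.09  0.22  2.07 -0.23  0.21  1.87]
dp units [-0.12 -0.27 -5.4 ]
[-0.82980027 -7.71974644 10.19722964]
```

```bash
python3 -m crank '[{"dp":[0.6,0.2,0],"angular":[0,0,0]},{"dp":[0.8,0.4,0],"angular":[0,0,3.4]},{"dp":[0.8,0.4,-0.5],"angular":[0,0,3.4]},{"dp":[0.4,0.1,-1],"angular":[0,0,3.4]},{"dp":[0,0,-1],"angular":[-0.2,-2.6,0]},{"dp":[0,0,-1],"angular":[-0.2,-2.6,0]},{"dp":[0,0,-1],"angular":[-0.2,-2.6,0]},{"dp":[0,0,0],"angular":[0,0,0]},{"dp":[0,0,0],"angular":[0,0,0]}]'
python3 - <<'E'
from h import *
to([.60,.08,.06])
c=.70711;T=np.array([[c,0,c],[0,-1,0],[c,0,-c]])
M=R.from_quat(sense()["tool_rot"])
print((R.from_matrix(T)*M.inv()).as_rotvec(degrees=True))
E
```

```text
t: 11.5
tcp_pos: [0.6001, 0.098, 0.234]
tool_rot: [0.942, 0.001, 0.334, -0.025]
force: [-0.7, -0.2, -0.5]
finger_gap: 0.192
gripper_force: 80.4
11.5 tcp [0.6001 0.098  0.234 ] x [ 0.777 -0.014  0.629] y [ 0.019 -0.999 -0.046] z [ 0.629  0.047 -0.776] F [-0.73 -0.24 -0.54] gap 0.192 q [-0.06  0.41  1.98  0.84  0.12  0.7 ]
dp units [-0.  -0.6 -5.8]
[-2.55029533 -5.98161627 -1.22417739]
```

At this spot the wrist is close to singular, so I can't lay the brush flat there. I'll use the empty area to the left instead, around (0.36, 0.36), with the foot pointing at about 100° so the tilt is tangential.

```bash
python3 -m crank '[{"dp":[-0.3,0.3,0.5],"angular":[0,0,6]},{"dp":[-0.4,0.6,0.5],"angular":[0,0,8]},{"dp":[-0.5,0.7,0.5],"angular":[0,0,8]},{"dp":[-0.6,0.8,0.5],"angular":[0,0,8]},{"dp":[-0.7,0.8,0],"angular":[0,0,8]},{"dp":[-0.7,0.8,0],"angular":[0,0,8]},{"dp":[-0.7,0.8,0],"angular":[0,0,8]},{"dp":[-0.8,0.8,0],"angular":[0,0,8]},{"dp":[-0.8,0.8,0],"angular":[0,0,8]},{"dp":[-0.8,0.8,0],"angular":[0,0,8]},{"dp":[-0.8,0.7,0],"angular":[0,0,8]},{"dp":[-0.7,0.6,0],"angular":[0,0,8]},{"dp":[-0.2,0.2,0],"angular":[0,0,6]},{"dp":[0,0,0],"angular":[0,0,0]},{"dp":[0,0,0],"angular":[0,0,0]}]'
cat >> h.py <<'E'
def rotto(F,tilt):
    "rotation still needed: tool x-heading F deg, outward tilt deg"
    T=R.from_euler("z",F,degrees=True)*R.from_euler("y",-tilt,degrees=True)*R.from_matrix(np.diag([1,-1,-1.]))
    v=(T*R.from_quat(sense()["tool_rot"]).inv()).as_rotvec(degrees=True);print("rot",v.round(2),np.linalg.norm(v).round(2))
E
python3 - <<'E'
from h import *
to([.36,.36,.12]); rotto(100,45)
E
```

```text
t: 13.0
tcp_pos: [0.3604, 0.358, 0.2935]
tool_rot: [0.606, 0.722, 0.195, -0.27]
force: [0.7, -1.0, -1.6]
finger_gap: 0.2
gripper_force: 80.5
13.0 tcp [0.3604 0.358  0.2935] x [-0.12   0.771  0.626] y [ 0.981  0.189 -0.045] z [-0.153  0.609 -0.779] F [ 0.73 -1.01 -1.61] gap 0.2 q [ 0.18  0.31  1.89  0.76  1.13 -0.4 ]
dp units [-0.01  0.07 -5.78]
rot [ 6.57 -1.42 -1.07] 6.8
```

Now correct the rotation, go down and check.

```bash
python3 -m crank '[{"dp":[0,0,-0.5],"angular":[3.3,-0.7,-0.5]},{"dp":[0,0,-1],"angular":[3.3,-0.7,-0.5]},{"dp":[0,0,-1],"angular":[0,0,0]},{"dp":[0,0,-1],"angular":[0,0,0]},{"dp":[0,0,-1],"angular":[0,0,0]},{"dp":[0,0,-1],"angular":[0,0,0]},{"dp":[0,0,-1],"angular":[0,0,0]},{"dp":[0,0,-0.5],"angular":[0,0,0]},{"dp":[0,0,0],"angular":[0,0,0]},{"dp":[0,0,0],"angular":[0,0,0]}]'
python3 - <<'E'
from h import *
to([.36,.36,.025]); rotto(100,45)
d=snap('top');P=pts(d)
m=(P[...,2]>.008)&(P[...,2]<.18)&(P[...,0]<.45)&(P[...,1]>.25)&(P[...,1]<.62)
for a in np.arange(.38,.58,.02):
    q=P[m&(abs(P[...,1]-a)<.01)]
    if len(q):print(round(a,2),len(q),q.mean(0).round(3),np.percentile(q[:,2],90).round(3))
cv2.imwrite("pics/t3.png",cv2.resize(d["image"][170:330,90:290],None,fx=4,fy=3.75))
E
```

```text
t: 14.0
tcp_pos: [0.3603, 0.3582, 0.0838]
tool_rot: [0.593, 0.708, 0.246, -0.295]
force: [-0.6, -0.1, -1.0]
finger_gap: 0.198
gripper_force: 80.3
14.0 tcp [0.3603 0.3582 0.0838] x [-0.123  0.694  0.71 ] y [ 0.984  0.176 -0.001] z [-0.125  0.698 -0.705] F [-0.63 -0.08 -1.01] gap 0.198 q [ 0.13  0.79  2.08  1.26  0.84 -1.2 ]
dp units [-0.01  0.06 -1.96]
rot [-0.18 -0.09 -0.11] 0.23
0.52 2 [0.025 0.522 0.009] 0.009
```

View pics/t3.png

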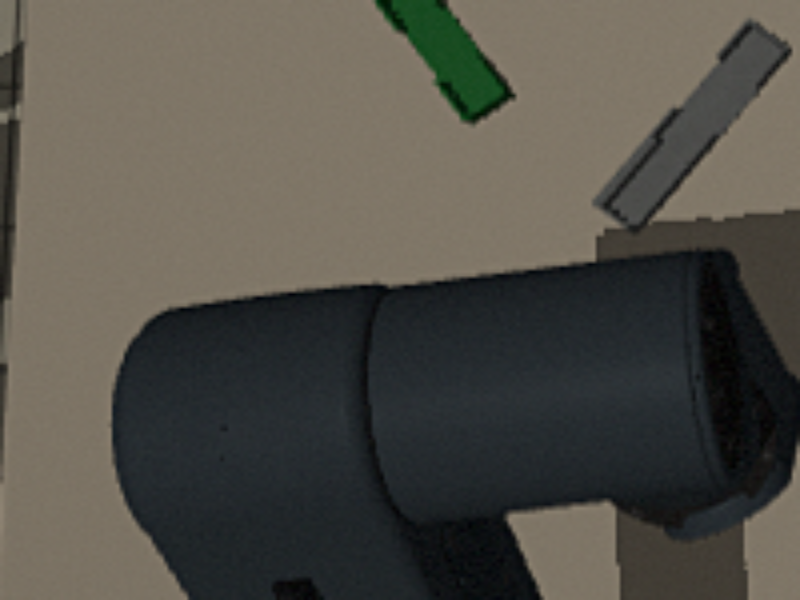

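The arm covers the brush from above. I'll check its pitch with the wrist depth instead.

```bash
python3 - <<'E'
from h import *
d=snap('wrist','w3.png');P=pts(d);f=np.array([-.174,.985]);n=np.array([.985,.174])
t=sense()["tcp_pos"];a=(P[...,:2]-t[:2])@f;b=(P[...,:2]-t[:2])@n
for lo in np.arange(-.02,.18,.02):
    m=(a>lo)&(a<lo+.02)&(abs(b)<.03)&(P[...,2]>.03)&(d["range_z"]>.05)
    if m.sum()>20: print(round(lo,2),m.sum(),"z",np.percentile(P[m][:,2],[2,50,98]).round(4),"b",np.percentile(b[m],[2,50,98]).round(4))
m=(abs(b)<.014)&(P[...,2]>.05)&(d["range_z"]>.05);print(a[m].max())
E
```

```text
-0.02 7604 z [0.0919 0.1036 0.1191] b [-0.0281  0.0003  0.0284]
0.0 3515 z [0.0822 0.0927 0.0972] b [-0.0196  0.001   0.0213]
0.02 1732 z [0.0906 0.093  0.0943] b [-0.0077  0.001   0.0094]
0.04 2703 z [0.079  0.097  0.0991] b [-0.0122  0.0009  0.014 ]
0.06 1991 z [0.094  0.098  0.0992] b [-0.0123  0.0009  0.0141]
0.08 1707 z [0.0939 0.098  0.0992] b [-0.0124  0.0009  0.0142]
0.1 1465 z [0.0941 0.0979 0.0991] b [-0.0123  0.0008  0.0141]
0.12 1308 z [0.094  0.098  0.0991] b [-0.0127  0.0008  0.0144]
0.14 684 z [0.0951 0.0979 0.099 ] b [-0.0118  0.0007  0.0138]
0.15521693216504073
```

Brush is flat (top 98 mm, axis 84 mm, pitch ≈ 0) with the foot 155 mm ahead of the TCP. I'll lower it and release.

```bash
python3 -m crank '[{"dp":[0,0,-0.7],"angular":[0,0,0]},{"dp":[0,0,-0.7],"angular":[0,0,0]},{"dp":[0,0,-0.4],"angular":[0,0,0]},{"dp":[0,0,-0.2],"angular":[0,0,0]},{"dp":[0,0,0],"angular":[0,0,0]},{"dp":[0,0,0],"angular":[0,0,0]}]'
python3 -m crank '[{"dp":[0,0,0],"angular":[0,0,0]},{"dp":[0,0,0],"angular":[0,0,0]},{"dp":[0,0,0],"angular":[0,0,0]},{"dp":[0.05,-0.3,0.3],"angular":[0,0,0]},{"dp":[0.1,-0.6,0.6],"angular":[0,0,0]},{"dp":[0.1,-0.6,0.8],"angular":[0,0,0]},{"dp":[0.1,-0.6,0.9],"angular":[0,0,0]},{"dp":[0,0,1],"angular":[0,0,0]},{"dp":[0,0,1],"angular":[0,0,0]},{"dp":[0,0,0],"angular":[0,0,0]},{"dp":[0,0,0],"angular":[0,0,0]}]' 0.35 40
python3 - <<'E'
from h import *
st();d=snap('wrist','w4.png');P=pts(d)
m=((P[...,2]>.02)&(P[...,2]<.04)&(d["range_z"]>.1)).astype(np.uint8)
k,l,s,_=cv2.connectedComponentsWithStats(m)
for i in range(1,k):
    if s[i,4]>200:
        q=P[l==i];print(s[i],q.mean(0).round(4),np.median(q[:,2]),cv2.minAreaRect((q[:,:2]*1000).astype(np.float32)))
E
```

```text
t: 14.7
tcp_pos: [0.36, 0.3588, 0.0245]
tool_rot: [0.592, 0.708, 0.247, -0.295]
force: [-0.3, 0.1, -0.5]
finger_gap: 0.197
gripper_force: 80.4
t: 15.8
tcp_pos: [0.3703, 0.2957, 0.1623]
tool_rot: [0.592, 0.708, 0.247, -0.295]
force: [0.4, 0.2, -0.1]
finger_gap: 0.652
gripper_force: 0.0
15.8 tcp [0.3703 0.2957 0.1623] x [-0.126  0.693  0.71 ] y [0.984 0.177 0.002] z [-0.125  0.699 -0.704] F [ 0.4   0.24 -0.15] gap 0.652 q [-0.03  0.6   2.08  1.    0.97 -1.01]
[ 295  109   30  173 4215] [0.349  0.4214 0.0249] 0.025989371320865984 ((348.36358642578125, 422.3902587890625), (27.78636932373047, 178.98617553710938), 9.208517074584961)
[ 563  240   77   67 1068] [0.5933 0.3758 0.027 ] 0.028408696900051822 ((601.5824584960938, 383.4627685546875), (43.31825637817383, 40.26982116699219), 36.11022186279297)
```

View pics/w4.png

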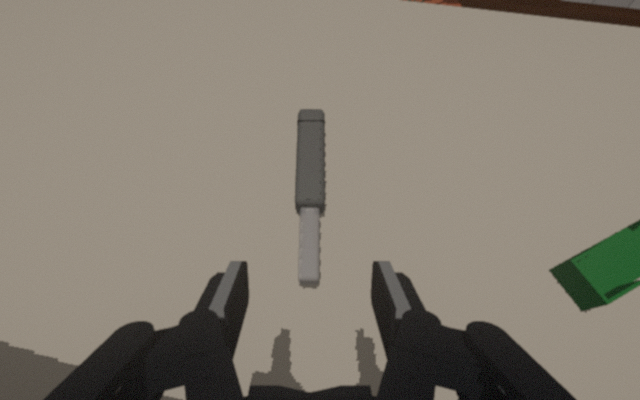

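The brush is lying flat, handle at (311,160) and cap at (309,245) in the picture, with its centre at (0.348, 0.422) and axis at 99.2°. I'll set the tool straight down over the grasp point, 60 mm from the foot.

```bash
python3 - <<'E'
from h import *
to([.3436,.452,.12]);rotto(99.2,0)
E
python3 -m crank '[{"dp":[-0.1,0.8,0],"angular":[-7.4,-1.2,0]},{"dp":[-0.1,0.8,0],"angular":[-7.4,-1.2,0]},{"dp":[-0.2,0.8,0],"angular":[-7.4,-1.2,0]},{"dp":[-0.2,0.9,0],"angular":[-7.4,-1.2,0]},{"dp":[-0.2,0.9,0],"angular":[-7.4,-1.2,0]},{"dp":[-0.1,1,0],"angular":[-7.4,-1.2,0]},{"dp":[0,0,0],"angular":[0,0,0]},{"dp":[0,0,0],"angular":[0,0,0]}]' 0.3
python3 - <<'E'
from h import *
to([.3436,.452,.12]);rotto(99.2,0)
d=snap('wrist');P=pts(d)
m=((P[...,2]>.025)&(P[...,2]<.035)&(d["range_z"]>.1)).astype(np.uint8)
k,l,s,_=cv2.connectedComponentsWithStats(m)
for i in range(1,k):
    if s[i,4]>200:
        q=P[l==i];print(s[i],q.mean(0).round(4),cv2.minAreaRect((q[:,:2]*1000).astype(np.float32)))
E
```

```text
15.85 tcp [0.37   0.2957 0.1617] x [-0.125  0.693  0.71 ] y [ 0.984  0.177 -0.   ] z [-0.126  0.699 -0.704] F [-0.17 -0.84 -0.5 ] gap 0.653 q [-0.03  0.6   2.08  1.    0.97 -1.01]
dp units [-0.88  5.21 -1.39]
rot [-44.59  -7.64  -0.96] 45.25
t: 16.65
tcp_pos: [0.3445, 0.4212, 0.1573]
tool_rot: [0.638, 0.766, 0.032, -0.069]
force: [-0.1, -0.4, -0.0]
finger_gap: 0.705
gripper_force: 0.0
16.65 tcp [0.3445 0.4212 0.1573] x [-0.175  0.973  0.148] y [ 0.982  0.183 -0.039] z [-0.065  0.138 -0.988] F [-0.08 -0.37 -0.03] gap 0.705 q [0.6  0.53 1.77 0.21 0.83 0.28]
dp units [-0.03  1.03 -1.24]
rot [-7.99 -3.65 -1.17] 8.86
[ 304  101   39  144 4751] [0.3429 0.459  0.0272] ((343.7175598144531, 456.8583068847656), (28.092317581176758, 109.60810089111328), 10.28328800201416)
[588 294  52  64 961] [0.5934 0.3816 0.0285] ((600.4702758789062, 383.11163330078125), (39.34389114379883, 43.234893798828125), 35.40616226196289)
```

```bash
python3 -m crank '[{"dp":[0,0.5,0],"angular":[-4,-1.8,-0.4]},{"dp":[0,0.56,0],"angular":[-4,-1.8,-0.4]},{"dp":[0,0,-1],"angular":[0,0,0]},{"dp":[0,0,-1],"angular":[0,0,0]},{"dp":[0,0,0],"angular":[0,0,0]},{"dp":[0,0,0],"angular":[0,0,0]}]' 0.35
python3 - <<'E'
from h import *
to([.344,.453,.020]);rotto(99.7,0)
E
```

```text
t: 17.3
tcp_pos: [0.3462, 0.4506, 0.0981]
tool_rot: [0.648, 0.762, -0.001, 0.0]
force: [0.3, -0.3, 0.8]
finger_gap: 0.649
gripper_force: 0.0
17.3 tcp [0.3462 0.4506 0.0981] x [-0.161  0.987 -0.001] y [ 0.987  0.161 -0.001] z [-0.001 -0.001 -1.   ] F [ 0.29 -0.3   0.76] gap 0.649 q [ 0.72  0.67  1.7  -0.    0.78  0.56]
dp units [-0.07  0.08 -2.6 ]
rot [ 0.07 -0.04  0.46] 0.47
```

```bash
python3 -m crank '[{"dp":[-0.07,0.08,-1],"angular":[0,0,0.4]},{"dp":[0,0,-1],"angular":[0,0,0]},{"dp":[0,0,-0.4],"angular":[0,0,0]},{"dp":[0,0,-0.2],"angular":[0,0,0]},{"dp":[0,0,0],"angular":[0,0,0]}]'
python3 -m crank '[{"dp":[0,0,0],"angular":[0,0,0]},{"dp":[0,0,0],"angular":[0,0,0]},{"dp":[0,0,0],"angular":[0,0,0]},{"dp":[0,0,0],"angular":[0,0,0]},{"dp":[0,0,0],"angular":[0,0,0]},{"dp":[0,0,0.3],"angular":[0,0,0]},{"dp":[0,0,0.7],"angular":[0,0,0]},{"dp":[0,0,1],"angular":[0,0,0]},{"dp":[0,0,1],"angular":[0,0,0]},{"dp":[0,0,1],"angular":[0,0,0]},{"dp":[0,0,0],"angular":[0,0,0]},{"dp":[0,0,0],"angular":[0,0,0]}]' 1 60
python3 - <<'E'
from h import *
s=st()
d=snap('wrist','w5.png');P=pts(d)
f=np.array([-.168,.986]);n=np.array([.986,.168]);t=s["tcp_pos"]
a=(P[...,:2]-t[:2])@f;b=(P[...,:2]-t[:2])@n;g=(P[...,2]>.08)&(d["range_z"]>.03)&(abs(b)<.03)
for lo in np.arange(-.14,.08,.02):
    m=(a>lo)&(a<lo+.02)&g
    if m.sum()>20: print(round(lo,2),m.sum(),"z",np.percentile(P[m][:,2],[5,50,95]).round(4),"b",np.percentile(b[m],[5,50,95]).round(4))
m=g&(abs(b)<.012);print(a[m].min(),a[m].max())
E
```

```text
t: 17.8
tcp_pos: [0.3446, 0.4548, 0.0213]
tool_rot: [0.645, 0.765, 0.001, 0.001]
force: [-0.7, -0.2, 0.5]
finger_gap: 0.653
gripper_force: 0.0
t: 19.0
tcp_pos: [0.344, 0.4548, 0.1416]
tool_rot: [0.644, 0.765, 0.002, 0.001]
force: [0.0, -0.4, -1.8]
finger_gap: 0.317
gripper_force: 60.1
19.0 tcp [0.344  0.4548 0.1416] x [-0.17   0.985  0.001] y [0.985 0.17  0.003] z [ 0.003  0.002 -1.   ] F [ 0.04 -0.42 -1.76] gap 0.317 q [ 0.73  0.6   1.67 -0.    0.87  0.56]
-0.06 615 z [0.1435 0.1465 0.1474] b [-0.0116  0.0008  0.0134]
-0.04 2337 z [0.144  0.1465 0.1475] b [-0.0112  0.0008  0.0132]
-0.02 3376 z [0.1447 0.1467 0.1665] b [-0.0138  0.0007  0.015 ]
0.0 16448 z [0.1424 0.1766 0.2052] b [-0.0236  0.      0.0243]
0.02 3517 z [0.1439 0.1464 0.1474] b [-0.0113  0.001   0.013 ]
0.04 4363 z [0.1312 0.1459 0.1474] b [-0.0111  0.001   0.0128]
-0.04774552317028212 0.05829140249428045
```

Grip is good: the brush is level, the TCP is about 59 mm from the foot and 9 mm above the axis. Next I'll move over the case notch, turning −138°.

```bash
python3 -m crank '[{"dp":[0.2,-0.1,0.8],"angular":[0,0,-8]},{"dp":[0.4,-0.4,0.5],"angular":[0,0,-8]},{"dp":[0.5,-0.5,0],"angular":[0,0,-8]},{"dp":[0.5,-0.5,0],"angular":[0,0,-8]},{"dp":[0.5,-0.5,0],"angular":[0,0,-8]},{"dp":[0.5,-0.5,0],"angular":[0,0,-8]},{"dp":[0.5,-0.5,0],"angular":[0,0,-8]},{"dp":[0.5,-0.5,0],"angular":[0,0,-8]},{"dp":[0.5,-0.5,0],"angular":[0,0,-8]},{"dp":[0.5,-0.5,0],"angular":[0,0,-8]},{"dp":[0.5,-0.5,0],"angular":[0,0,-8]},{"dp":[0.5,-0.5,0],"angular":[0,0,-8]},{"dp":[0.5,-0.6,0],"angular":[0,0,-8]},{"dp":[0.5,-0.6,0],"angular":[0,0,-8]},{"dp":[0.5,-0.6,0],"angular":[0,0,-8]},{"dp":[0.5,-0.6,0],"angular":[0,0,-8]},{"dp":[0.5,-0.6,0],"angular":[0,0,-8]},{"dp":[0.2,-0.1,0],"angular":[0,0,-1.6]},{"dp":[0,0,0],"angular":[0,0,0]},{"dp":[0,0,0],"angular":[0,0,0]}]' - 80
python3 - <<'E'
from h import *
to([.5926,.1944,.15]);rotto(-37.8,0)
d=snap('wrist','w6.png');P=pts(d)
m=((P[...,2]>.022)&(P[...,2]<.036)&(d["range_z"]>.05)&(abs(P[...,1]-.2)<.12)&(abs(P[...,0]-.58)<.12))
q=P[m];print(len(q))
c=np.array([.5681,.2134]);f=np.array([-.79,.613]);n=np.array([-.613,-.79])
print("caseframe x",np.percentile((q[:,:2]-c)@f,[1,50,99]).round(4),"y",np.percentile((q[:,:2]-c)@n,[1,50,99]).round(4),"z",np.median(q[:,2]))
x=(q[:,:2]-c)@f;y=(q[:,:2]-c)@n
for lo in np.arange(-.11,.11,.01):
    k=(x>lo)&(x<lo+.01)
    for sgn in(1,-1):
        kk=k&(y*sgn>.005)
        if kk.sum()>15: print(round(lo,2),sgn,kk.sum(),np.percentile(y[kk],[3,97]).round(4))
E
```

```text
t: 21.05
tcp_pos: [0.5917, 0.1974, 0.1787]
tool_rot: [0.946, -0.323, -0.002, 0.002]
force: [-0.4, -0.7, -2.5]
finger_gap: 0.306
gripper_force: 82.2
21.05 tcp [0.5917 0.1974 0.1787] x [ 0.791 -0.612 -0.002] y [-0.612 -0.791  0.004] z [-0.004 -0.002 -1.   ] F [-0.43 -0.74 -2.52] gap 0.306 q [ 0.14  0.61  1.5  -0.    1.04  2.37]
dp units [ 0.03 -0.1  -0.96]
rot [ 0.12 -0.24 -0.09] 0.29
625
caseframe x [-0.0995 -0.091  -0.0656] y [-0.0204 -0.001   0.0194] z 0.029237454041045885
-0.1 1 124 [0.0058 0.0194]
-0.1 -1 135 [-0.02   -0.0056]
-0.09 1 52 [0.0165 0.019 ]
-0.09 -1 52 [-0.0203 -0.0178]
-0.08 1 64 [0.0164 0.0193]
-0.08 -1 65 [-0.0204 -0.0175]
-0.07 1 34 [0.0164 0.0194]
-0.07 -1 32 [-0.0205 -0.0176]
```

View pics/w6.png

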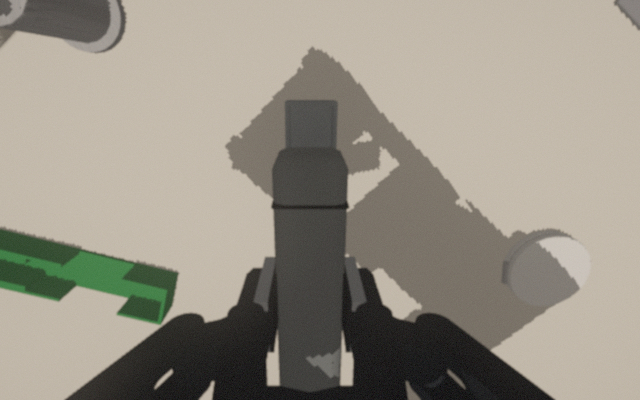

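The picture shows the brush held over the case, with the case's foot end visible at (311,105) and aligned with the handle. The case's foot wall is about 2 mm further out than estimated. I'll lower to just above the walls and look again.

```bash
python3 -m crank '[{"dp":[0.09,-0.1,-0.9],"angular":[0,0,0]},{"dp":[0,0,-1],"angular":[0,0,0]},{"dp":[0,0,-1],"angular":[0,0,0]},{"dp":[0,0,-0.55],"angular":[0,0,0]},{"dp":[0,0,0],"angular":[0,0,0]},{"dp":[0,0,0],"angular":[0,0,0]}]'
python3 - <<'E'
from h import *
s=st()
c=np.array([.5681,.2134]);f=np.array([-.79,.613]);n=np.array([-.613,-.79])
t=s["tcp_pos"];print("tcp case",(t[:2]-c)@f,(t[:2]-c)@n)
d=snap('wrist','w7.png');P=pts(d);x=(P[...,:2]-c)@f;y=(P[...,:2]-c)@n;z=P[...,2];ok=d["range_z"]>.04
w=ok&(z>.024)&(z<.034)&(x<-.06)&(abs(y)<.03);print("walls x",np.percentile(x[w],[.5,2]),"y",np.percentile(y[w],[1,99]))
b=ok&(z>.066)&(z<.09)&(abs(y)<.02)&(x<-.055);print("handle x",np.percentile(x[b],[.5,2]),"y",np.percentile(y[b],[2,98]),"z",np.percentile(z[b],[5,50,95]))
for lo in(-.09,-.08,-.07,-.06):
    k=b&(x>lo)&(x<lo+.01);print(lo,k.sum(),np.percentile(z[k],50) if k.any() else 0)
E
```

```text
t: 21.7
tcp_pos: [0.5954, 0.1947, 0.0766]
tool_rot: [0.946, -0.323, -0.0, 0.001]
force: [-0.5, 0.2, -1.5]
finger_gap: 0.307
gripper_force: 82.2
21.7 tcp [0.5954 0.1947 0.0766] x [ 0.791 -0.612  0.   ] y [-0.612 -0.791  0.002] z [-0.001 -0.002 -1.   ] F [-0.48  0.18 -1.54] gap 0.307 q [ 0.14  0.75  1.55 -0.    0.84  2.37]
tcp case -0.03303531189651017 -0.0019282335109702027
walls x [-0.09944529 -0.09937371] y [-0.0203654   0.01936121]
handle x [-0.09292674 -0.09277564] y [-0.01520364  0.0110602 ] z [0.07634713 0.08093494 0.08213182]
-0.09 2092 0.08099580557422881
-0.08 1926 0.08118263200752568
-0.07 1768 0.08105990993143306
-0.06 833 0.08107872467309153
```

```bash
python3 -m crank '[{"dp":[-0.03,-0.045,0],"angular":[0,0,0]},{"dp":[0,0,0],"angular":[0,0,0]},{"dp":[0,0,-0.5],"angular":[0,0,0]},{"dp":[0,0,-0.4],"angular":[0,0,0]},{"dp":[0,0,-0.4],"angular":[0,0,0]},{"dp":[0,0,-0.25],"angular":[0,0,0]},{"dp":[0,0,0],"angular":[0,0,0]},{"dp":[0,0,0],"angular":[0,0,0]}]'
python3 -c "
from h import *
s=st()
c=np.array([.5681,.2134]);f=np.array([-.79,.613]);n=np.array([-.613,-.79])
print((s['tcp_pos'][:2]-c)@f,(s['tcp_pos'][:2]-c)@n)"
```

```text
t: 22.55
tcp_pos: [0.5948, 0.1925, 0.0293]
tool_rot: [0.946, -0.324, -0.001, 0.001]
force: [-0.1, 0.1, -2.2]
finger_gap: 0.306
gripper_force: 82.2
22.55 tcp [0.5948 0.1925 0.0293] x [ 0.79  -0.613 -0.   ] y [-0.613 -0.79   0.003] z [-0.002 -0.002 -1.   ] F [-0.13  0.1  -2.16] gap 0.306 q [ 0.14  0.83  1.57 -0.    0.75  2.37]
-0.033879637312483724 0.00019162873970552654
```

No contact, and about 2 mm above the floor. I'll release and rise.

```bash
python3 -m crank '[{"dp":[0,0,-0.05],"angular":[0,0,0]},{"dp":[0,0,0],"angular":[0,0,0]}]'
python3 -m crank '[{"dp":[0,0,0],"angular":[0,0,0]},{"dp":[0,0,0],"angular":[0,0,0]},{"dp":[0,0,0],"angular":[0,0,0]},{"dp":[0,0,0.3],"angular":[0,0,0]},{"dp":[0,0,0.7],"angular":[0,0,0]},{"dp":[0,0,1],"angular":[0,0,0]},{"dp":[0,0,1],"angular":[0,0,0]},{"dp":[-0.8,0.2,1],"angular":[0,0,0]},{"dp":[-1,0.6,1],"angular":[0,0,0]},{"dp":[-1,0.7,1],"angular":[0,0,0]},{"dp":[-1,0.7,0.5],"angular":[0,0,0]},{"dp":[-0.5,0.3,0],"angular":[0,0,0]},{"dp":[0,0,0],"angular":[0,0,0]},{"dp":[0,0,0],"angular":[0,0,0]}]' 0.4
python3 - <<'E'
from h import *
st()
c=np.array([.5681,.2134]);f=np.array([-.79,.613]);n=np.array([-.613,-.79])
d=snap('wrist','w8.png');P=pts(d);x=(P[...,:2]-c)@f;y=(P[...,:2]-c)@n;z=P[...,2];ok=(d["range_z"]>.06)&(abs(y)<.024)
for lo in np.arange(-.1,.1,.01):
    k=ok&(x>lo)&(x<lo+.01)&(abs(y)<.007)
    if k.sum()>10:print(round(lo,2),k.sum(),np.percentile(z[k],[10,50,90]).round(4))
w=ok&(z>.022)&(z<.04);print("x",np.percentile(x[w],[.5,99.5]),"y",np.percentile(y[w],[1,99]))
d=snap('scene');Q=pts(d)[150:225,205:300]
for lo,hi in((.168,.2),(.095,.113)):
    m=((Q[...,2]>lo)&(Q[...,2]<hi)).astype(np.uint8);k,l,_,_=cv2.connectedComponentsWithStats(m)
    for i in range(1,k):
        if (l==i).sum()>5:print(lo,(l==i).sum(),Q[l==i].mean(0).round(4))
E
```

```text
t: 22.75
tcp_pos: [0.5952, 0.1925, 0.0287]
tool_rot: [0.946, -0.324, 0.0, 0.001]
force: [-0.9, -0.0, -1.4]
finger_gap: 0.312
gripper_force: 82.2
t: 24.15
tcp_pos: [0.4662, 0.2672, 0.2229]
tool_rot: [0.946, -0.324, 0.0, 0.001]
force: [-0.2, -0.9, -0.4]
finger_gap: 0.596
gripper_force: 0.0
24.15 tcp [0.4662 0.2672 0.2229] x [ 0.79  -0.613  0.001] y [-0.613 -0.79   0.003] z [-0.001 -0.003 -1.   ] F [-0.23 -0.92 -0.35] gap 0.596 q [ 0.31  0.44  1.68 -0.    1.02  2.55]
-0.04 99 [0.0303 0.0315 0.0324]
-0.03 243 [0.0304 0.0314 0.0324]
-0.02 230 [0.0304 0.0314 0.0326]
-0.01 235 [0.0304 0.0314 0.0323]
-0.0 220 [0.0304 0.0314 0.0323]
0.01 214 [0.0251 0.03   0.0317]
0.02 201 [0.0254 0.0263 0.0273]
0.03 191 [0.0252 0.0264 0.0273]
0.04 191 [0.0253 0.0263 0.0273]
0.05 175 [0.0253 0.0264 0.0272]
0.06 171 [0.0255 0.0265 0.0274]
0.07 169 [0.0253 0.0263 0.0272]
0.08 93 [0.0033 0.0259 0.0269]
0.09 2348 [0.2724 0.2815 0.2872]
x [-0.03365168  0.09414091] y [-0.0205739   0.01824002]
0.168 52 [ 0.5732 -0.2214  0.1798]
0.168 54 [ 0.5576 -0.1637  0.1793]
0.095 53 [ 0.5777 -0.2177  0.1043]
0.095 51 [ 0.5626 -0.1601  0.1043]
0.095 10 [ 0.5427 -0.1083  0.1048]
```

View pics/w8.png

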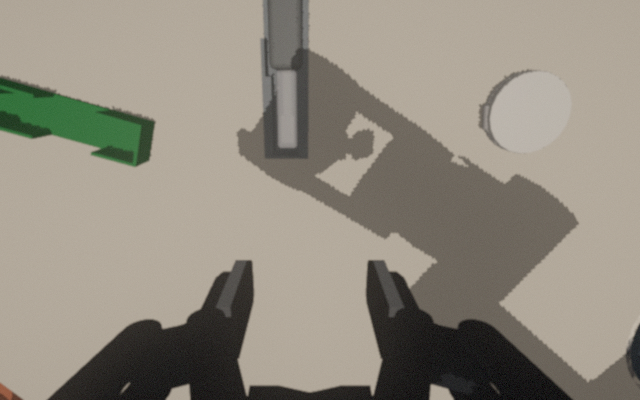

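The brush is flat in the case: handle top 31.5 mm, cap top 26.5 mm, cap at (288,110) inside the narrow part. The other two brushes and the scraper haven't moved, and the robot is clear of everything.

```bash
python3 -c "
from station import order
print(order.sign_off())"
```

```text
the job is handed in; nothing more can be done
None
```

Job handed in: brush_1 was the one with the battery (it lifted at about 1.9 N), and it lies flat in the grey case with its handle in the wide part and cap in the narrow part. I weighed only brush_1, since the others are at most 0.93 N, and never touched brush_2, brush_3 or the scraper.

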